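# Clear the loose-lidded canister off the hob

### The arm

A 6-joint arm with a two-finger parallel gripper is mounted at the origin on the work surface. World frame = base frame: x ahead of the robot, y to its left, z up, the work surface at z = 0. Lengths are in m, angles in rad, forces in N, time in s.
With the tool pointing down it reaches from about 0.35 to 0.85 m from the base axis. Payload 8.1 kg.
Tool frame: the origin (TCP) lies at the very end of the fingers, on their centre line; the grasp point (between the pads) lies 19 mm behind it; x points along the fingers, y is the direction in which the jaws open and shut, and the axes are right-handed (so a half turn about x gives the same grasp; the last joint's range is limited). The gripper opens to 93 mm and grips with 3 to 60 N. Pads are 15 mm wide; open, the fingers measure 128 mm over their backs; the gripper's body (75 mm by 188 mm) begins 65 mm behind the grasp point.
Start: joints at [1.199, 0.13, 1.488, -0, 1.523, -0.085], TCP at [0.17, 0.576, 0.219] pointing down, gripper open.
Joint ranges: [-2.96, 2.96], [-0.89, 2.26], [0.02, 2.5], [-1.34, 4.48], [0, 2.73], [-2.66, 2.66]. Speed limits (rad/s): [2.39, 2.39, 2.79, 3.14, 3.14, 3.14].

### API

Orientations are given as a rotation vector (axis times angle).
In Python, from plant import * gives the robot as it stands. The module is installed in compiled form; this text tells all that it offers.
- The arm moves only by the tool apply_moves, never from a script. Its argument "series" is a list of rows, each an object with "jaw": the gripper's target within -1 to 1 (shut at 1, half-way at 0, fully open at -1); "linear": the shift along the tool's x, y, z normalised to -1 to 1, where 1 is 0.6 m, a list of three; "roll": the turn about the tool's x normalised to -1 to 1, where 1 is 30 degrees. A call has 1 to 20 rows; each row is the pose to reach, as a shift and turn from the pose measured when the call began, along the tool's axes at that moment; what a row does not reach only later rows make up. A row lasts 1/8 s, in which the tool goes at most 62.5 mm and 10.7 degrees, less where a joint would pass 70% of its speed; a pose out of reach is approached as far as the arm can. A call with a number of a shift or a turn outside -1 to 1 is refused whole. A call with a gripper value outside its range is refused whole. The fingers move at their own pace and stop on an object; "force" is the grip in N (left out, the last holds). Time passes only in rows, so rows that repeat a pose let the fingers close. It gives the time, the measured TCP pose, the force and the opening at its end, in the units of the state.
- read_state(): the state, without advancing time (a new reading comes with each control period).
- read_camera(name): name is "scene" or "top" or "wrist"; returns a dict with "pixels" (420x560x3 uint8, blue, green, red), "intrinsics" (3x3 intrinsics, pixels), "rvec" (rotation vector, rad) and "tvec" (3), from world to camera coordinates, as OpenCV has them; the wrist camera has in their place "tool_from_camera" (4x4, takes a point from camera to tool coordinates, whose origin is the TCP and whose axes are the tool frame's). Camera axes: x right, y down, z forward; pixel columns grow to the right and rows downward; lengths in m; the calibration is good to about 2 mm. A picture is of the moment at which its call begins: read the wrist's pose just before it. There is no depth.
- close_job(): hands the job in, once; it reports no verdict.
The state is a dict: "t": time; "q": joint angles; "dq": joint speeds; "joint_torque": joint torques, N m; "tool_pos": TCP position; "orientation": TCP orientation; "force": force on the tool from outside, world axes, zero at the start; "wrist_torque": the same for the moment, N m; "opening": finger opening in m.
Only numpy, scipy, OpenCV 4.12 (cv2) and the standard library are available. Lean on these libraries where they do the work, as an engineer would, in place of code of your own. Each camera call takes 0.05 s, during which the arm holds its last target. There are 200 camera calls.

### The job

One of the two kitchen canisters has been left on the hob, with its lid loose: screw that stiff lid fully tight while the canister stands there (press down as you turn), then carry it to a free part of the slate board and set it down gently, upright, wholly on the board and clear of the canister already there. Leave that other canister where it is with its lid as loose as it is, for it is still in use, and do not shift the pot, the oil bottle or the mug.

Things in the scene. Friction and masses are not known exactly. Their poses are not given: they have to be found in the camera images.
- jar_a: Loose blue ceramic canister, upright cylinder 92 mm wide, 88 mm high, with a round screw lid (pale wood, black line) 62 mm wide, 92 to 122 mm above the underside: the only part narrow enough to grip. About 0.5 kg. Origin: centre of underside, z up; a white mark on its shoulder and side lies on +x. Starts on a hotplate of the hob or on the slate board.
- jar_b: Loose terracotta-coloured canister, upright cylinder 92 mm wide, 88 mm high, with a round screw lid (dark steel, white line) 62 mm wide, 92 to 122 mm above the underside: the only part narrow enough to grip. About 0.5 kg. Origin: centre of underside, z up; a white mark on its shoulder and side lies on +x. Starts on a hotplate of the hob or on the slate board.
- lid_a (a joint): The blue canister's screw lid (rad): 0 = fully tight, at a firm stop; grows as unscrewed (counter-clockwise from above) to 3.0; clockwise closes. Starts 1.7 to 2.7 loose. The lid neither lifts off nor sinks; It is stiff (0.17 N m): just turned, the canister turns along with it. Pressing down on it with 15 to 20 N while turning holds the canister still.
- lid_b (a joint): The terracotta canister's screw lid (rad): 0 = fully tight, at a firm stop; grows as unscrewed (counter-clockwise from above) to 3.0; clockwise closes. Starts 1.7 to 2.7 loose. The lid neither lifts off nor sinks; It is stiff (0.17 N m): just turned, the canister turns along with it. Pressing down on it with 15 to 20 N while turning holds the canister still.
- lid_a_mark (a point): Outer end of the black line on top of the blue canister's lid, 28 mm from its axis, 122 mm above the canister's underside; the line runs from the axis to the rim. It stands over the canister's white mark when the lid is tight.
- lid_b_mark (a point): Outer end of the white line on top of the terracotta canister's lid, 28 mm from its axis, 122 mm above the canister's underside; the line runs from the axis to the rim. It stands over the canister's white mark when the lid is tight.
- board_top (a point): Centre of the top of the dark slate board (fixed), a slab 180 mm (x) by 380 mm (y), its top 24 mm above the counter, flat and bare but for one canister standing anywhere along its length. Axes: x across, y along the board, z up.
- hotplate_near (a point): Centre of the flat top (24 mm above the counter) of the hob's hotplate nearer the robot. The hob (fixed) is dark steel, 500 mm by 290 mm, with two black cast-iron hotplates 200 mm square. Its axes: x from near to far plate, z up.
- hotplate_far (a point): The same for the hotplate farther from the robot, 220 mm from the near one.
- pot: White pot 170 mm across with glass lid, 118 mm high to the top of its wooden lid knob, two wooden side handles reaching 118 mm from the axis along its y; loose; stands on the hob's other hotplate. Origin: centre of its underside. Bystander.
- oil: Green glass oil bottle, 60 mm across, 170 mm high, loose, on the counter beyond the board. Origin: centre of its underside. Bystander.
- mug: Dark mug, 80 mm across, 85 mm high, loose, on the counter beyond the board. Origin: centre of its underside. Bystander.

How it is judged:
By the outcome, as a careful person would: the job done as asked, in the order asked, and still so for the second after the job is handed in, with the robot touching nothing.
It also fails if it takes over 64 s, if anything falls off the work surface, if the arm or the gripper's body presses on something with over 40 N, if the wrist force passes 120 N, or if a joint passes its speed limit or range.

## Working session

There is one attempt and no reset: what is moved stays moved. The work goes in short steps, Python scripts to look and compute and a tool call to move; the robot and the scene stay as the last step left them, time stands still between calls to the robot, and variables do not carry over. Pictures are saved under pics/ and viewed, about 8 in all and at most 12, crops included, and the job is handed in when it is done.

Besides the shell and the picture viewer there is one more tool, called after "Request:" by a JSON object that holds its "name" and its "arguments", one argument or row to a line. apply_moves: Moves the arm, as the interface text tells. Its arguments: {"type":"object","properties":{"series":{"type":"array"},"force":{"type":"number"}},"required":["series"]}

```bash
mkdir -p pics; python3 - <<'E'
from plant import *
import cv2,numpy as np
s=read_state();print({k:np.round(v,3).tolist() for k,v in s.items()})
for n in("scene","top"):
    c=read_camera(n);cv2.imwrite(f"pics/{n}0.png",c["pixels"]);np.savez(f"{n}0.npz",**c)
    R=cv2.Rodrigues(np.array(c["rvec"],float))[0];print(n,c["intrinsics"],-R.T@np.array(c["tvec"]).ravel())
c=read_camera("wrist");print(c["tool_from_camera"],c["intrinsics"])
E
```

```text
{'t': 0.0, 'q': [1.199, 0.131, 1.489, -0.0, 1.523, -0.085], 'dq': [-0.0, -0.0, -0.001, 0.001, -0.001, -0.001], 'joint_torque': [-0.002, -55.986, -49.175, 0.077, 0.036, -0.0], 'tool_pos': [0.169, 0.575, 0.218], 'orientation': [0.224, 1.559, -0.226], 'force': [1.082, -0.14, 0.517], 'wrist_torque': [-0.045, 0.004, 0.003], 'opening': 0.093}
scene [[397.54147312   0.         281.81258967]
 [  0.         397.54147312 207.41375277]
 [  0.           0.           1.        ]] [ 0.88244541 -0.46919198  0.8830516 ]
top [[427.09240657   0.         275.60846457]
 [  0.         427.09240657 211.95920071]
 [  0.           0.           1.        ]] [ 0.49474616 -0.03732527  1.02404095]
[[-1.29013326e-03 -2.82548880e-01  9.59252035e-01 -1.65490956e-01]
 [ 9.99999073e-01  5.30991439e-05  1.36057586e-03 -6.20645027e-04]
 [-4.35364647e-04  9.59252901e-01  2.82548549e-01 -7.77281668e-02]
 [ 0.00000000e+00  0.00000000e+00  0.00000000e+00  1.00000000e+00]] [[302.71163295   0.         275.4581802 ]
 [  0.         302.71163295 216.77670338]
 [  0.           0.           1.        ]]
```

View pics/scene0.png

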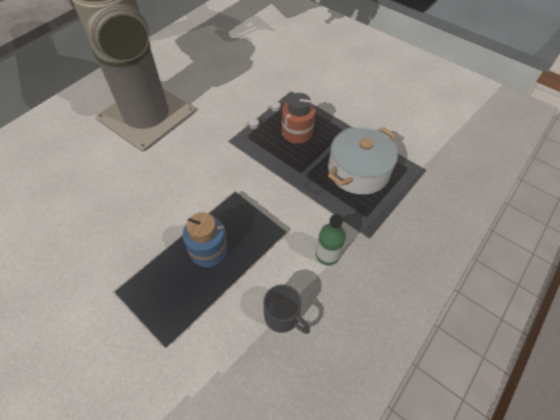

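View pics/top0.png

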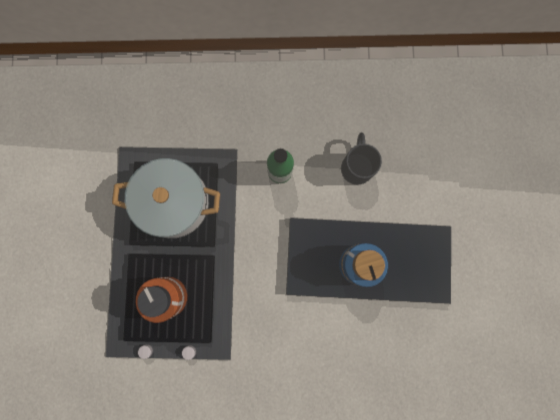

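The top view has world x up and y left. The terracotta canister (jar_b) is on the near hotplate, with its lid at about (153,302) and its white body mark at about (177,303). The blue jar_a is on the board at about (368,265). The board spans columns 288–451, and the pot is on the far plate.

```bash
cat > h.py <<'E'
import cv2,numpy as np
from scipy.spatial.transform import Rotation as Ro
def pose(c,st=None):
    "K, camera-to-world R, camera centre"
    K=np.array(c["intrinsics"])
    if "rvec" in c:
        R=cv2.Rodrigues(np.array(c["rvec"],float))[0].T
        return K,R,-R@np.array(c["tvec"],float).ravel()
    T=np.array(c["tool_from_camera"]);Rt=Ro.from_rotvec(st["orientation"]).as_matrix()
    return K,Rt@T[:3,:3],Rt@T[:3,3]+np.array(st["tool_pos"])
def ray(P,uv):
    K,R,o=P;d=R@np.linalg.inv(K)@np.array([uv[0],uv[1],1.]);return o,d/np.linalg.norm(d)
def onz(P,uv,z):
    o,d=ray(P,uv);return o+d*(z-o[2])/d[2]
def tri(*pu):
    A=np.zeros((3,3));b=np.zeros(3)
    for P,uv in pu:
        o,d=ray(P,uv);M=np.eye(3)-np.outer(d,d);A+=M;b+=M@o
    X=np.linalg.solve(A,b);return X,[round(1e3*np.linalg.norm(np.cross(X-ray(P,u)[0],ray(P,u)[1])),1) for P,u in pu]
def proj(P,X):
    K,R,o=P;x=K@(R.T@(np.array(X)-o));return x[:2]/x[2]
E
python3 - <<'E'
from h import *
t=dict(np.load("top0.npz"));s=dict(np.load("scene0.npz"));P=pose(t);S=pose(s)
print("lid_b",onz(P,(153,302),.146),"lid_a",onz(P,(370,265),.146))
hsv=cv2.cvtColor(t["pixels"],cv2.COLOR_BGR2HSV)
m=((hsv[...,2]<75)).astype(np.uint8)
for z0,(x0,x1,y0,y1) in {"board":(270,470,200,320)}.items():
    k=np.zeros_like(m);k[y0:y1,x0:x1]=1
    r=m*k|((hsv[...,0]>95)&(hsv[...,0]<125)&(hsv[...,1]>120)).astype(np.uint8)*k
    c=max(cv2.findContours(r,0,2)[0],key=cv2.contourArea);b=cv2.minAreaRect(c);print(b)
    print(np.round([onz(P,p,.024) for p in cv2.boxPoints(b)],3))
a=cv2.resize(t["pixels"][240:350,100:230],None,fx=6,fy=5.4,interpolation=2)[:594,:400]
a=cv2.resize(t["pixels"][265:335,120:195],(400,373),interpolation=2)
b=cv2.resize(s["pixels"][85:155,265:340],(400,373),interpolation=2)
cv2.imwrite("pics/crop1.png",np.hstack([a,b]))
E
```

```text
lid_b [0.41766461 0.21388457 0.146     ] lid_a [ 0.48261537 -0.22794461  0.146     ]
((369.3837890625, 260.39910888671875), (163.4910430908203, 76.32100677490234), 3.094058036804199)
[[ 0.418 -0.057  0.024]
 [ 0.595 -0.071  0.024]
 [ 0.566 -0.453  0.024]
 [ 0.391 -0.432  0.024]]
```

View pics/crop1.png

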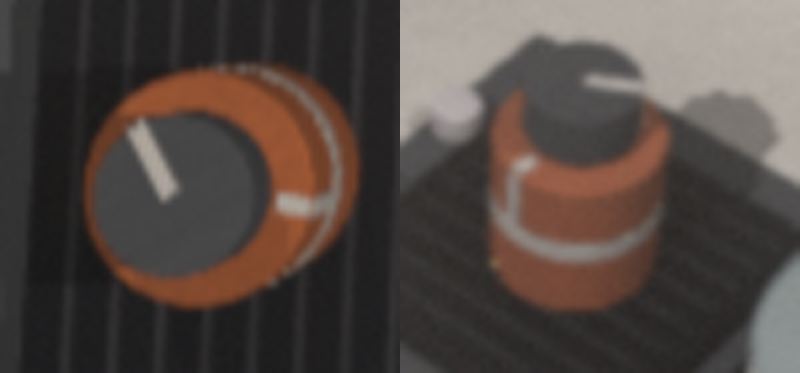

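The crop gives sharp line ends. In the top view the lid line runs from (152.2,301.9) to (145.5,288.1), and the shoulder mark is at (172.5,303.1). In the scene view the line runs from (299.7,100.4) to (310,101.5).

```bash
python3 - <<'E'
from h import *
P=pose(dict(np.load("top0.npz")));S=pose(dict(np.load("scene0.npz")))
i=tri((P,(152.2,301.9)),(S,(299.7,100.4)));o=tri((P,(145.5,288.1)),(S,(310,101.5)));print(i,o)
m=tri((P,(172.3,303.1)),(S,(289,115.5)));print("mark",m)
print(onz(P,(172.3,303.1),.112), [np.degrees(np.arctan2(*(v[0]-i[0])[1::-1])) for v in(o,m)])
from plant import *
s=read_state();Rt=Ro.from_rotvec(s["orientation"]).as_matrix();print(Rt.round(3))
tgt=np.array([i[0][0],i[0][1],.25]);print((Rt.T@(tgt-s["tool_pos"])/.6).round(3))
# wrist cam offset in world
E
```

```text
(array([0.4187803 , 0.21750121, 0.1427051 ]), [np.float64(1.6), np.float64(1.6)]) (array([0.44580762, 0.22954971, 0.1459073 ]), [np.float64(0.1), np.float64(0.1)])
mark (array([0.41128662, 0.18396679, 0.10843167]), [np.float64(0.1), np.float64(0.1)])
[0.41156348 0.18306096 0.112     ] [np.float64(24.026822107029034), np.float64(-102.5964969777267)]
[[-0.001  0.283  0.959]
 [-0.001  0.959 -0.283]
 [-1.    -0.001 -0.   ]]
[-0.053 -0.454  0.567]
```

Lid line bearing 24°, body mark −103°: it is about 127° (2.2 rad) loose. The lid top measures about 0.145 m. Going above it.

Request:
{"name": "apply_moves", "arguments": {
  "series": [
    {"jaw": -1,"linear": [-0.05,-0.06,0.07],"roll": 0},
    {"jaw": -1,"linear": [-0.053,-0.12,0.15],"roll": 0},
    {"jaw": -1,"linear": [-0.053,-0.18,0.225],"roll": 0},
    {"jaw": -1,"linear": [-0.053,-0.24,0.3],"roll": 0},
    {"jaw": -1,"linear": [-0.053,-0.3,0.375],"roll": 0},
    {"jaw": -1,"linear": [-0.053,-0.36,0.45],"roll": 0},
    {"jaw": -1,"linear": [-0.053,-0.42,0.52],"roll": 0},
    {"jaw": -1,"linear": [-0.053,-0.454,0.567],"roll": 0},
    {"jaw": -1,"linear": [-0.053,-0.454,0.567],"roll": 0},
    {"jaw": -1,"linear": [-0.053,-0.454,0.567],"roll": 0},
    {"jaw": -1,"linear": [-0.053,-0.454,0.567],"roll": 0},
    {"jaw": -1,"linear": [-0.053,-0.454,0.567],"roll": 0}
  ]
}}

```text
t: 1.65
tool_pos: [0.4183, 0.2184, 0.25]
orientation: [0.223, 1.56, -0.225]
force: [-0.0, 0.2, -0.3]
opening: 0.0931
```

```bash
python3 - <<'E'
from h import *
from plant import *
s=read_state();c=read_camera("wrist");np.savez("w1.npz",**c,orientation=s["orientation"],tool_pos=s["tool_pos"])
cv2.imwrite("pics/w1.png",c["pixels"]);print(s["t"],s["tool_pos"],s["orientation"],s["q"],s["force"],s["dq"])
print([proj(pose(c,s),p) for p in ([.4188,.2165,.146],)])
E
```

```text
1.65 [0.418308   0.21841975 0.24996179] [ 0.22281646  1.559582   -0.22491833] [ 3.73273112e-01 -2.32511043e-01  1.78209738e+00 -9.62557235e-04
  1.59301428e+00 -9.12348329e-01] [-0.00053692  0.1576515  -0.31425573] [-0.00369397  0.00023167 -0.00104313  0.00050917  0.0010029  -0.00219674]
[array([274.03467712, 216.15005957])]
```

View pics/w1.png

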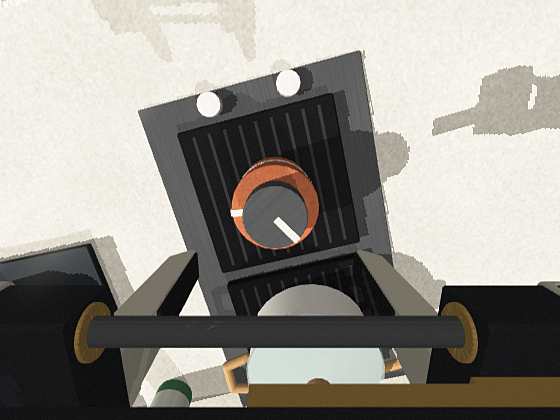

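The wrist view shows the lid centre at about (275.5,216.5), against a prediction of (274,216), so the estimate is good to about 1 mm. Descending and gripping.

Request:
{"name": "apply_moves", "arguments": {
  "series": [
    {"jaw": -1,"linear": [0.07,0,0.0017],"roll": 0},
    {"jaw": -1,"linear": [0.14,0,0.0017],"roll": 0},
    {"jaw": -1,"linear": [0.19,0,0.0017],"roll": 0},
    {"jaw": -1,"linear": [0.21,0,0.0017],"roll": 0},
    {"jaw": -1,"linear": [0.22,0,0.0017],"roll": 0},
    {"jaw": -1,"linear": [0.22,0,0.0017],"roll": 0},
    {"jaw": 0.2,"linear": [0.22,0,0.0017],"roll": 0},
    {"jaw": 0.6,"linear": [0.22,0,0.0017],"roll": 0},
    {"jaw": 1,"linear": [0.22,0,0.0017],"roll": 0},
    {"jaw": 1,"linear": [0.22,0,0.0017],"roll": 0},
    {"jaw": 1,"linear": [0.22,0,0.0017],"roll": 0},
    {"jaw": 1,"linear": [0.22,0,0.0017],"roll": 0},
    {"jaw": 1,"linear": [0.22,0,0.0017],"roll": 0},
    {"jaw": 1,"linear": [0.22,0,0.0017],"roll": 0}
  ],
  "force": 50
}}

```text
t: 3.45
tool_pos: [0.4194, 0.2178, 0.1182]
orientation: [0.223, 1.559, -0.225]
force: [-0.6, -2.6, 4.9]
opening: 0.0612
```

Gripped at an opening of 61 mm. Now pressing a little to learn the stiffness.

Request:
{"name": "apply_moves", "arguments": {
  "series": [
    {"jaw": 1,"linear": [0.0017,0,0],"roll": 0},
    {"jaw": 1,"linear": [0.0017,0,0],"roll": 0},
    {"jaw": 1,"linear": [0.0017,0,0],"roll": 0},
    {"jaw": 1,"linear": [0.0017,0,0],"roll": 0}
  ]
}}

```text
t: 3.95
tool_pos: [0.4196, 0.2177, 0.1181]
orientation: [0.223, 1.559, -0.225]
force: [-4.1, -5.0, 11.5]
opening: 0.0615
```

Request:
{"name": "apply_moves", "arguments": {
  "series": [
    {"jaw": 1,"linear": [0.0027,0,0],"roll": 0},
    {"jaw": 1,"linear": [0.0027,0,0],"roll": 0},
    {"jaw": 1,"linear": [0.0027,0,0],"roll": 0.1},
    {"jaw": 1,"linear": [0.0027,0,0],"roll": 0.2},
    {"jaw": 1,"linear": [0.0027,0,0],"roll": 0.3},
    {"jaw": 1,"linear": [0.0027,0,0],"roll": 0.3}
  ]
}}

```text
t: 4.7
tool_pos: [0.4199, 0.2183, 0.118]
orientation: [0.347, 1.542, -0.348]
force: [-6.0, -2.4, 13.7]
opening: 0.0614
```

```bash
python3 - <<'E'
from plant import *
s=read_state();print(s["t"],s["tool_pos"],s["force"],s["wrist_torque"],s["q"][5])
E
```

```text
4.7 [0.41993439 0.21834682 0.118016  ] [-6.01239718 -2.43148862 13.65228189] [-0.40822112  0.99435415 -0.16049803] -0.7558430658175813
```

The resisting torque is −0.16 N m, so the lid is turning. I'll press a bit more and go on.

Request:
{"name": "apply_moves", "arguments": {
  "series": [
    {"jaw": 1,"linear": [0.0036,-0.0003,-0.0008],"roll": 0},
    {"jaw": 1,"linear": [0.0036,-0.0003,-0.0008],"roll": 0.15},
    {"jaw": 1,"linear": [0.0036,-0.0003,-0.0008],"roll": 0.3},
    {"jaw": 1,"linear": [0.0036,-0.0003,-0.0008],"roll": 0.45},
    {"jaw": 1,"linear": [0.0036,-0.0003,-0.0008],"roll": 0.6},
    {"jaw": 1,"linear": [0.0036,-0.0003,-0.0008],"roll": 0.75},
    {"jaw": 1,"linear": [0.0036,-0.0003,-0.0008],"roll": 0.9},
    {"jaw": 1,"linear": [0.0036,-0.0003,-0.0008],"roll": 1.0},
    {"jaw": 1,"linear": [0.0036,-0.0003,-0.0008],"roll": 1.0}
  ]
}}

```text
t: 5.82
tool_pos: [0.4201, 0.2186, 0.118]
orientation: [0.755, 1.433, -0.753]
force: [-7.7, -6.0, 19.6]
opening: 0.0616
```

```bash
python3 - <<'E'
from plant import *
s=read_state();print(s["t"],s["tool_pos"],s["force"],s["wrist_torque"],s["q"][5])
E
```

```text
5.825 [0.4201206  0.21859796 0.11798053] [-7.69129492 -5.95465343 19.64489547] [-1.06215015  1.2792054  -0.114789  ] -0.23083190345016733
```

Request:
{"name": "apply_moves", "arguments": {
  "series": [
    {"jaw": 1,"linear": [0.0033,-0.0026,0],"roll": 0},
    {"jaw": 1,"linear": [0.0033,-0.0026,0],"roll": 0.15},
    {"jaw": 1,"linear": [0.0033,-0.0026,0],"roll": 0.3},
    {"jaw": 1,"linear": [0.0033,-0.0026,0],"roll": 0.45},
    {"jaw": 1,"linear": [0.0033,-0.0026,0],"roll": 0.6},
    {"jaw": 1,"linear": [0.0033,-0.0026,0],"roll": 0.75},
    {"jaw": 1,"linear": [0.0033,-0.0026,0],"roll": 0.9},
    {"jaw": 1,"linear": [0.0033,-0.0026,0],"roll": 1.0},
    {"jaw": 1,"linear": [0.0033,-0.0026,0],"roll": 1.0}
  ]
}}

```text
t: 6.95
tool_pos: [0.4204, 0.2186, 0.118]
orientation: [1.155, 1.242, -1.146]
force: [-0.3, -0.5, 13.0]
opening: 0.0615
```

```bash
python3 - <<'E'
from plant import *
from h import *
s=read_state();print(s["t"],s["tool_pos"],s["force"],s["wrist_torque"],s["q"][5])
t=read_camera("top")["pixels"];sc=read_camera("scene")["pixels"]
a=cv2.resize(t[255:345,110:210],(400,360),interpolation=2)
b=cv2.resize(sc[75:165,250:350],(400,360),interpolation=2)
cv2.imwrite("pics/c2.png",np.hstack([a,b]))
E
```

```text
6.95 [0.42035255 0.21863469 0.11801567] [-0.296433   -0.45419167 12.96865758] [-0.33907116  0.49347138 -0.17074901] 0.29290051021207875
```

View pics/c2.png

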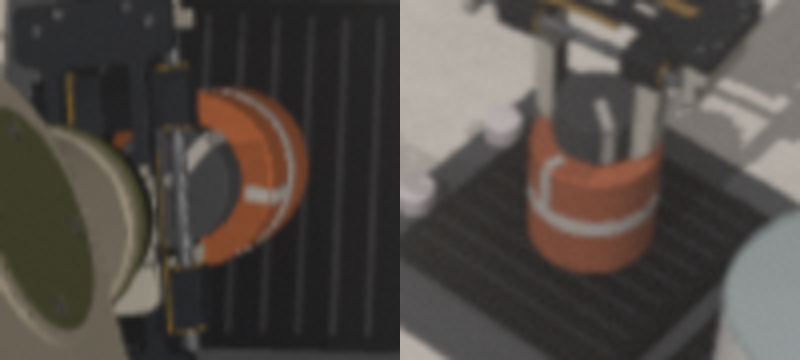

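The body mark is still at (172.5,302.5) in the top view, so the canister is held still while the lid turns. 69° are done and about 58° remain.

Request:
{"name": "apply_moves", "arguments": {
  "series": [
    {"jaw": 1,"linear": [0.0038,-0.0015,0.0006],"roll": 0},
    {"jaw": 1,"linear": [0.0038,-0.0015,0.0006],"roll": 0.15},
    {"jaw": 1,"linear": [0.0038,-0.0015,0.0006],"roll": 0.3},
    {"jaw": 1,"linear": [0.0038,-0.0015,0.0006],"roll": 0.45},
    {"jaw": 1,"linear": [0.0038,-0.0015,0.0006],"roll": 0.6},
    {"jaw": 1,"linear": [0.0038,-0.0015,0.0006],"roll": 0.75},
    {"jaw": 1,"linear": [0.0038,-0.0015,0.0006],"roll": 0.9},
    {"jaw": 1,"linear": [0.0038,-0.0015,0.0006],"roll": 1.0},
    {"jaw": 1,"linear": [0.0038,-0.0015,0.0006],"roll": 1.0}
  ]
}}

```text
t: 8.18
tool_pos: [0.4208, 0.2187, 0.118]
orientation: [1.537, 0.962, -1.52]
force: [-2.8, -4.3, 16.5]
opening: 0.0613
```

```bash
python3 - <<'E'
from plant import *
s=read_state();print(s["t"],s["tool_pos"],s["force"],s["wrist_torque"],s["q"][5])
E
```

```text
8.175 [0.42077004 0.21866323 0.11801753] [-2.79300735 -4.25561413 16.53939195] [-0.8538584   1.07294942 -0.17500254] 0.8165282179366342
```

Request:
{"name": "apply_moves", "arguments": {
  "series": [
    {"jaw": 1,"linear": [0.0038,-0.001,0.002],"roll": 0},
    {"jaw": 1,"linear": [0.0038,-0.001,0.002],"roll": 0.15},
    {"jaw": 1,"linear": [0.0038,-0.001,0.002],"roll": 0.3},
    {"jaw": 1,"linear": [0.0038,-0.001,0.002],"roll": 0.45},
    {"jaw": 1,"linear": [0.0038,-0.001,0.002],"roll": 0.6},
    {"jaw": 1,"linear": [0.0038,-0.001,0.002],"roll": 0.75},
    {"jaw": 1,"linear": [0.0038,-0.001,0.002],"roll": 0.75}
  ]
}}

```text
t: 9.05
tool_pos: [0.421, 0.2185, 0.118]
orientation: [1.807, 0.688, -1.783]
force: [-3.3, -3.3, 17.2]
opening: 0.0612
```

```bash
python3 - <<'E'
from plant import *
s=read_state();print(s["t"],s["tool_pos"],s["force"],s["wrist_torque"],s["q"][5])
E
```

```text
9.05 [0.42098908 0.21846184 0.11798189] [-3.27991378 -3.30456563 17.15933697] [-0.72311575  1.01138751 -0.18345665] 1.2097239265054307
```

Request:
{"name": "apply_moves", "arguments": {
  "series": [
    {"jaw": 1,"linear": [0.0038,0,0.0018],"roll": 0.1},
    {"jaw": 1,"linear": [0.0038,0,0.0018],"roll": 0.2},
    {"jaw": 1,"linear": [0.0038,0,0.0018],"roll": 0.3},
    {"jaw": 1,"linear": [0.0038,0,0.0018],"roll": 0.3}
  ]
}}

```text
t: 9.55
tool_pos: [0.4213, 0.2185, 0.118]
orientation: [1.911, 0.561, -1.881]
force: [-4.9, -2.2, 18.0]
opening: 0.0614
```

```bash
python3 - <<'E'
from plant import *
s=read_state();print(s["t"],s["tool_pos"],s["force"],s["wrist_torque"],s["q"][5])
t=read_camera("top")["pixels"];import cv2,numpy as np;cv2.imwrite("pics/t9.png",t)
c=t[290:315,160:185].astype(int);m=c.min(2)>120;ys,xs=np.nonzero(m);print(xs.mean()+160,ys.mean()+290,m.sum())
E
```

```text
9.55 [0.42126446 0.21847582 0.11798392] [-4.88761315 -2.15282678 17.97711355] [-0.64542073  1.30503569 -0.10021743] 1.3666753553142128
nan nan 0<stdin>:4: RuntimeWarning: Mean of empty slice.
  ret = ret.dtype.type(ret / rcount)
```

Request:
{"name": "apply_moves", "arguments": {
  "series": [
    {"jaw": 1,"linear": [0.004,-0.0005,0.002],"roll": 0.1},
    {"jaw": 1,"linear": [0.004,-0.0005,0.002],"roll": 0.2},
    {"jaw": 1,"linear": [0.004,-0.0005,0.002],"roll": 0.3},
    {"jaw": 1,"linear": [0.004,-0.0005,0.002],"roll": 0.3}
  ]
}}

```text
t: 10.1
tool_pos: [0.4221, 0.2188, 0.118]
orientation: [2.013, 0.425, -1.972]
force: [0.4, -2.4, 14.8]
opening: 0.0612
```

```bash
python3 - <<'E'
from plant import *
import cv2,numpy as np
s=read_state();print(s["t"],s["tool_pos"],s["force"],s["wrist_torque"],s["q"][5])
t=read_camera("top")["pixels"];sc=read_camera("scene")["pixels"]
a=cv2.resize(t[255:345,110:210],(400,360),interpolation=2)
b=cv2.resize(sc[75:165,250:350],(400,360),interpolation=2)
cv2.imwrite("pics/c3.png",np.hstack([a,b]))
E
```

```text
10.1 [0.42207307 0.21882436 0.1179958 ] [ 0.39112041 -2.39969663 14.83559825] [-0.71463479  0.51135586 -0.04679201] 1.5240791653743835
```

View pics/c3.png

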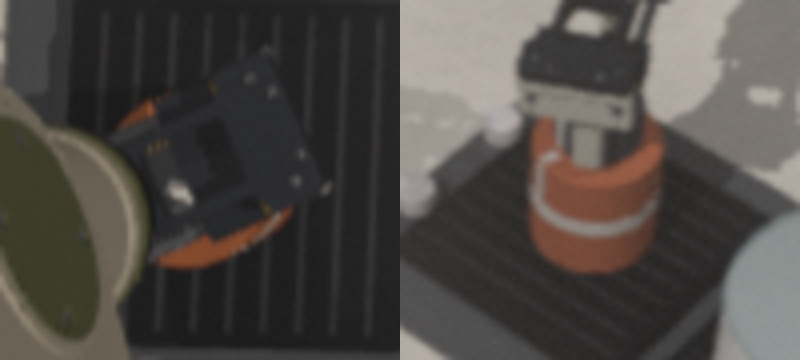

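In the scene crop the body mark has moved left slightly, from (555,163) to (550,157). That suggests the lid reached its stop and the body began to follow. I'll release, rise and check the lid line against the body mark.

Request:
{"name": "apply_moves", "arguments": {
  "series": [
    {"jaw": 1,"linear": [0,0,0],"roll": 0},
    {"jaw": 0,"linear": [0,0,0],"roll": 0},
    {"jaw": -1,"linear": [0,0,0],"roll": 0},
    {"jaw": -1,"linear": [0,0,0],"roll": 0},
    {"jaw": -1,"linear": [0,0,0],"roll": 0},
    {"jaw": -1,"linear": [-0.04,0,0],"roll": 0},
    {"jaw": -1,"linear": [-0.1,0,0],"roll": 0},
    {"jaw": -1,"linear": [-0.17,0,0],"roll": 0},
    {"jaw": -1,"linear": [-0.22,0,0],"roll": 0},
    {"jaw": -1,"linear": [-0.22,0,0],"roll": 0},
    {"jaw": -1,"linear": [-0.22,0,0],"roll": 0},
    {"jaw": -1,"linear": [-0.22,0,0],"roll": 0}
  ]
}}

```text
t: 11.7
tool_pos: [0.4188, 0.2175, 0.2482]
orientation: [2.01, 0.425, -1.975]
force: [0.3, -0.2, -0.5]
opening: 0.0928
```

```bash
python3 - <<'E'
from h import *
from plant import *
s=read_state();c=read_camera("wrist");np.savez("w2.npz",**c,orientation=s["orientation"],tool_pos=s["tool_pos"])
print(s["t"],s["tool_pos"],s["q"][5])
u=proj(pose(c,s),[.4215,.2185,.146]);print(u)
x,y=u.astype(int);x0,y0=max(x-65,0),max(y-65,0);print(x0,y0)
im=c["pixels"][y0:y0+130,x0:x0+130]
cv2.imwrite("pics/w2c.png",cv2.resize(im,None,fx=4,fy=4,interpolation=2))
E
```

```text
11.7 [0.41877841 0.21754247 0.24815159] 1.5234786065448678
[274.6942559  216.10503551]
209 151
```

View pics/w2c.png

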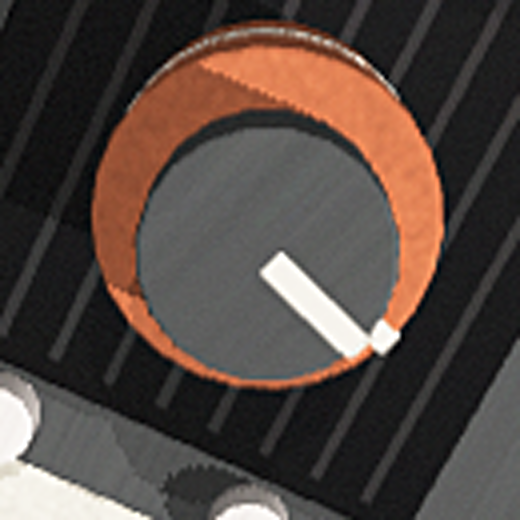

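```bash
python3 - <<'E'
from h import *
d=dict(np.load("w2.npz"));P=pose(d,d);f=lambda x,y,z:onz(P,(209+x/4,151+y/4),z)
c=f(268.5,253.5,.146);i=f(270,263,.146);o=f(357,350,.146);m=f(384,337,.112);b=lambda v:np.degrees(np.arctan2(v[1],v[0]))
# body centre from orange shoulder circle: x 92..444, y 45..388
s=f(268,217,.112)
print(c,i,s,"line",b(o-i),b(o-c),"mark",b(m-c),b(m-s),np.linalg.norm(o-c),np.linalg.norm(m-c))
E
```

```text
[0.42353866 0.21796585 0.146     ] [0.42161242 0.21673092 0.146     ] [0.4241871  0.21829136 0.112     ] line -112.04928158195337 -114.467074005875 mark -112.12282926646894 -112.73682282520403 0.03133163002468987 0.05566000045464638
```

The lid line bears −112° to −114° and the body mark −112.5°, so it looks tight. The body followed about 10° after the stop. I'll re-grip and give one more pressed turn to confirm before lifting.

Request:
{"name": "apply_moves", "arguments": {
  "series": [
    {"jaw": -1,"linear": [0.05,0.0024,-0.0065],"roll": 0},
    {"jaw": -1,"linear": [0.12,0.0024,-0.0065],"roll": 0},
    {"jaw": -1,"linear": [0.18,0.0024,-0.0065],"roll": 0},
    {"jaw": -1,"linear": [0.21,0.0024,-0.0065],"roll": 0},
    {"jaw": -1,"linear": [0.217,0.0024,-0.0065],"roll": 0},
    {"jaw": -1,"linear": [0.217,0.0024,-0.0065],"roll": 0},
    {"jaw": 0.2,"linear": [0.217,0.0024,-0.0065],"roll": 0},
    {"jaw": 0.6,"linear": [0.217,0.0024,-0.0065],"roll": 0},
    {"jaw": 1,"linear": [0.217,0.0024,-0.0065],"roll": 0},
    {"jaw": 1,"linear": [0.217,0.0024,-0.0065],"roll": 0},
    {"jaw": 1,"linear": [0.217,0.0024,-0.0065],"roll": 0},
    {"jaw": 1,"linear": [0.217,0.0024,-0.0065],"roll": 0},
    {"jaw": 1,"linear": [0.217,0.0024,-0.0065],"roll": 0}
  ],
  "force": 50
}}

```text
t: 13.38
tool_pos: [0.4253, 0.2191, 0.1186]
orientation: [2.011, 0.426, -1.974]
force: [-1.4, 3.8, 4.5]
opening: 0.0615
```

Request:
{"name": "apply_moves", "arguments": {
  "series": [
    {"jaw": 1,"linear": [0.003,0,0],"roll": 0},
    {"jaw": 1,"linear": [0.003,0,0],"roll": 0},
    {"jaw": 1,"linear": [0.003,0,0.001],"roll": 0.1},
    {"jaw": 1,"linear": [0.003,0,0.001],"roll": 0.2},
    {"jaw": 1,"linear": [0.003,0,0.001],"roll": 0.25},
    {"jaw": 1,"linear": [0.003,0,0.001],"roll": 0.25}
  ]
}}

```text
t: 14.12
tool_pos: [0.427, 0.218, 0.1183]
orientation: [2.092, 0.301, -2.046]
force: [3.3, -2.3, 7.5]
opening: 0.0614
```

```bash
python3 - <<'E'
from plant import *
s=read_state();print(s["t"],s["tool_pos"],s["force"],s["wrist_torque"],s["q"])
E
```

```text
14.125 [0.42703636 0.21799899 0.11827951] [ 3.29010695 -2.29322933  7.51586668] [-1.00320216 -0.64249779  0.06659542] [ 0.36684033 -0.15219536  1.95518533 -0.00238076  1.31635381  1.65189372]
```

Request:
{"name": "apply_moves", "arguments": {
  "series": [
    {"jaw": 1,"linear": [0.005,0,0],"roll": 0},
    {"jaw": 1,"linear": [0.005,0,0],"roll": 0},
    {"jaw": 1,"linear": [0.005,0,0],"roll": 0},
    {"jaw": 1,"linear": [0.005,0,0],"roll": 0.1},
    {"jaw": 1,"linear": [0.005,0,0],"roll": 0.2},
    {"jaw": 1,"linear": [0.005,0,0],"roll": 0.25},
    {"jaw": 1,"linear": [0.005,0,0],"roll": 0.25}
  ]
}}

```text
t: 15.0
tool_pos: [0.4301, 0.2177, 0.1182]
orientation: [2.173, 0.17, -2.111]
force: [2.7, -2.0, 15.4]
opening: 0.0613
```

```bash
python3 - <<'E'
from plant import *
s=read_state();print(s["t"],s["tool_pos"],s["force"],s["wrist_torque"],s["q"])
E
```

```text
15.0 [0.43012091 0.21765697 0.1182168 ] [ 2.67003718 -2.01822317 15.37776821] [-1.13790371 -0.15312802 -0.00978476] [ 0.36600477 -0.15078297  1.95415925 -0.00519516  1.30994696  1.78302933]
```

```bash
python3 - <<'E'
from h import *
for o in ([0.223,1.559,-0.225],[1.155,1.242,-1.146],[1.807,.688,-1.783],[2.01,.425,-1.975],[2.011,.426,-1.974],[2.092,.301,-2.046],[2.173,.17,-2.111]):
    print(np.degrees(Ro.from_rotvec(o).as_matrix()[:2,0]).round(2))
from plant import *
s=read_state();t=read_camera("top")["pixels"];sc=read_camera("scene")["pixels"]
cv2.imwrite("pics/c4.png",np.hstack([cv2.resize(t[255:345,110:210],(400,360),interpolation=2),cv2.resize(sc[75:165,250:350],(400,360),interpolation=2)]))
E
```

```text
[-0.   -0.07]
[0.34 0.1 ]
[0.66 0.27]
[0.93 0.38]
[0.97 0.42]
[1.22 0.34]
[1.63 0.32]
```

View pics/c4.png

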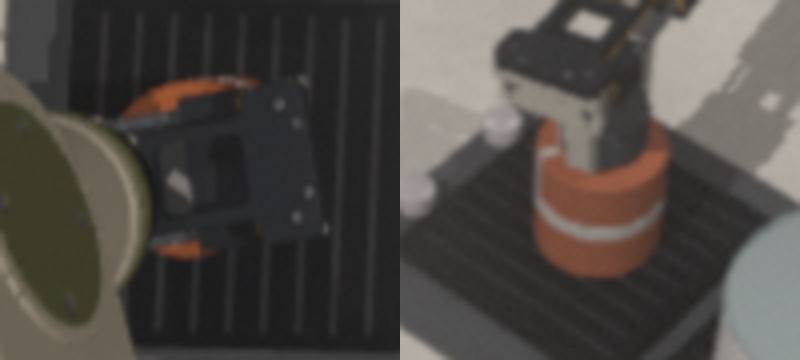

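The body mark moved again, to (555,150), together with the grip, so the lid is at its stop. The tool has sagged to 1.6° tilt, so I'll relieve, open, and re-grip with the jar standing flat.

Request:
{"name": "apply_moves", "arguments": {
  "series": [
    {"jaw": 1,"linear": [-0.001,0,0],"roll": 0},
    {"jaw": 0.2,"linear": [0,0,0],"roll": 0},
    {"jaw": -0.2,"linear": [0,0,0],"roll": 0},
    {"jaw": -0.2,"linear": [0,0,0],"roll": 0},
    {"jaw": -0.2,"linear": [0,0,0],"roll": 0}
  ]
}}

```text
t: 15.72
tool_pos: [0.4308, 0.2174, 0.1186]
orientation: [2.174, 0.169, -2.11]
force: [1.5, -1.9, 5.0]
opening: 0.0611
```

Request:
{"name": "apply_moves", "arguments": {
  "series": [
    {"jaw": 0.3,"linear": [-0.001,0,0.003],"roll": 0},
    {"jaw": 1,"linear": [-0.001,0,0.003],"roll": 0},
    {"jaw": 1,"linear": [-0.001,0,0.003],"roll": 0},
    {"jaw": 1,"linear": [-0.001,0,0.003],"roll": 0},
    {"jaw": 1,"linear": [-0.001,0,0.003],"roll": 0}
  ],
  "force": 35
}}

```text
t: 16.35
tool_pos: [0.4288, 0.217, 0.1189]
orientation: [2.173, 0.169, -2.11]
force: [0.9, 0.1, -0.3]
opening: 0.0615
```

```bash
python3 - <<'E'
from plant import *
from h import *
s=read_state();print(s["t"],s["tool_pos"],s["force"],s["wrist_torque"],s["opening"],s["orientation"]);R=Ro.from_rotvec(s["orientation"]).as_matrix();print(R)
up=R.T@(np.array([0,0,.18]))/.6;mv=R.T@(np.array([.484,-.368,s["tool_pos"][2]+.18])-s["tool_pos"])/.6;print(up,mv)
E
```

```text
16.35 [0.4287806  0.21702402 0.11886942] [ 0.93009162  0.05544859 -0.262316  ] [-0.1682892  -0.16817962  0.03313379] 0.06153290592160417 [ 2.1730466   0.16925078 -2.11010345]
[[ 2.90121493e-02  1.54595402e-01 -9.87551800e-01]
 [ 4.79086209e-03 -9.87977834e-01 -1.54521350e-01]
 [-9.99567578e-01 -2.48228001e-04 -2.94040057e-02]]
[-2.99870273e-01 -7.44684004e-05 -8.82120170e-03] [-0.3018715   0.97747125  0.0509566 ]
```

Jaw −0.2 is only 56 mm, so it never opened. Opening properly this time.

Request:
{"name": "apply_moves", "arguments": {
  "series": [
    {"jaw": -0.8,"linear": [0,0,0],"roll": 0},
    {"jaw": -0.8,"linear": [0,0,0],"roll": 0},
    {"jaw": -0.8,"linear": [0,0,0],"roll": 0},
    {"jaw": -0.8,"linear": [0,0,0],"roll": 0},
    {"jaw": 0.2,"linear": [0,0,0],"roll": 0},
    {"jaw": 1,"linear": [0,0,0],"roll": 0},
    {"jaw": 1,"linear": [0,0,0],"roll": 0},
    {"jaw": 1,"linear": [0,0,0],"roll": 0},
    {"jaw": 1,"linear": [0,0,0],"roll": 0},
    {"jaw": 1,"linear": [0,0,0],"roll": 0}
  ],
  "force": 40
}}

```text
t: 17.6
tool_pos: [0.4288, 0.2172, 0.1189]
orientation: [2.173, 0.17, -2.11]
force: [0.4, 2.6, 0.5]
opening: 0.062
```

Request:
{"name": "apply_moves", "arguments": {
  "series": [
    {"jaw": 1,"linear": [-0.01,0,-0.0003],"roll": 0},
    {"jaw": 1,"linear": [-0.04,0,-0.0012],"roll": 0},
    {"jaw": 1,"linear": [-0.09,0,-0.0026],"roll": 0},
    {"jaw": 1,"linear": [-0.15,0,-0.0044],"roll": 0},
    {"jaw": 1,"linear": [-0.21,0,-0.006],"roll": 0},
    {"jaw": 1,"linear": [-0.27,0,-0.008],"roll": 0},
    {"jaw": 1,"linear": [-0.3,0,-0.009],"roll": 0},
    {"jaw": 1,"linear": [-0.3,0,-0.009],"roll": 0},
    {"jaw": 1,"linear": [-0.3,0,-0.009],"roll": 0}
  ]
}}

```text
t: 18.73
tool_pos: [0.4283, 0.2168, 0.2973]
orientation: [2.17, 0.169, -2.112]
force: [0.1, -0.3, -5.7]
opening: 0.0615
```

```bash
python3 - <<'E'
from plant import *
from h import *
s=read_state();print(s["t"],s["tool_pos"],s["force"],s["opening"],s["q"]);R=Ro.from_rotvec(s["orientation"]).as_matrix();print(R[:,0])
mv=R.T@(np.array([.484,-.368,s["tool_pos"][2]])-s["tool_pos"])/.6;print(mv)
t=read_camera("top");sc=read_camera("scene");np.savez("top1.npz",**t);np.savez("scene1.npz",**sc)
cv2.imwrite("pics/c5.png",np.hstack([cv2.resize(t["pixels"][200:370,80:240],(380,404),interpolation=2),cv2.resize(sc["pixels"][20:180,240:400],(404,404),interpolation=2)]))
E
```

```text
18.725 [0.42825711 0.21682283 0.29731451] [ 0.13154364 -0.30465968 -5.6870493 ] 0.06147553070159704 [ 0.36637064 -0.24433943  1.70716011 -0.00579786  1.65231911  1.78132919]
[ 0.02676277  0.00407937 -0.99963349]
[-0.00148979  0.97734522  0.05894647]
```

View pics/c5.png

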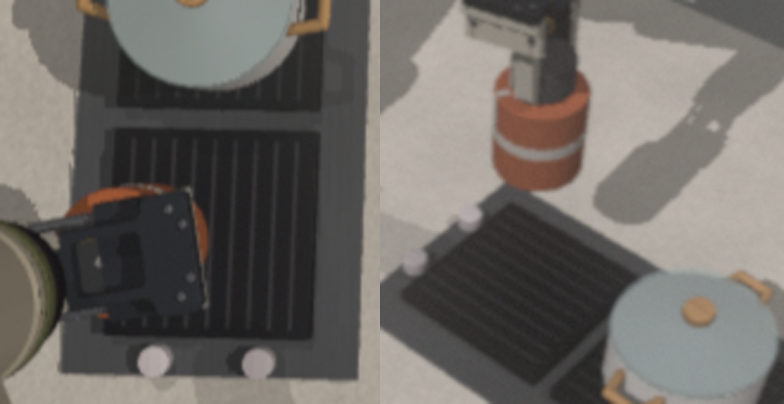

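The canister is lifted cleanly and upright, with a weight of about 5.7 N. Carrying it to the far (−y) end of the board, passing above jar_a.

Request:
{"name": "apply_moves", "arguments": {
  "series": [
    {"jaw": 1,"linear": [0,0.02,0.001],"roll": 0},
    {"jaw": 1,"linear": [0,0.08,0.005],"roll": 0},
    {"jaw": 1,"linear": [0,0.16,0.01],"roll": 0},
    {"jaw": 1,"linear": [0,0.24,0.014],"roll": 0},
    {"jaw": 1,"linear": [-0.001,0.32,0.019],"roll": 0},
    {"jaw": 1,"linear": [-0.001,0.4,0.024],"roll": 0},
    {"jaw": 1,"linear": [-0.001,0.48,0.029],"roll": 0},
    {"jaw": 1,"linear": [-0.001,0.56,0.034],"roll": 0},
    {"jaw": 1,"linear": [-0.001,0.64,0.038],"roll": 0},
    {"jaw": 1,"linear": [-0.001,0.72,0.043],"roll": 0},
    {"jaw": 1,"linear": [-0.001,0.8,0.048],"roll": 0},
    {"jaw": 1,"linear": [-0.001,0.87,0.052],"roll": 0},
    {"jaw": 1,"linear": [-0.001,0.92,0.055],"roll": 0},
    {"jaw": 1,"linear": [-0.0015,0.96,0.058],"roll": 0},
    {"jaw": 1,"linear": [-0.0015,0.977,0.059],"roll": 0},
    {"jaw": 1,"linear": [-0.0015,0.977,0.059],"roll": 0},
    {"jaw": 1,"linear": [-0.0015,0.977,0.059],"roll": 0},
    {"jaw": 1,"linear": [-0.0015,0.977,0.059],"roll": 0}
  ]
}}

```text
t: 21.08
tool_pos: [0.484, -0.367, 0.2973]
orientation: [2.169, 0.17, -2.112]
force: [-0.1, 1.0, -4.5]
opening: 0.0616
```

```bash
python3 - <<'E'
from plant import *
from h import *
s=read_state();print(s["t"],s["tool_pos"],s["force"],s["opening"],s["q"]);R=Ro.from_rotvec(s["orientation"]).as_matrix();print(R[:,0])
print(R.T@np.array([0,0,-.1])/.6)
t=read_camera("top");sc=read_camera("scene");np.savez("top2.npz",**t);np.savez("scene2.npz",**sc)
cv2.imwrite("pics/c6.png",np.hstack([cv2.resize(t["pixels"][190:350,270:500],(400,278),interpolation=2),cv2.resize(sc["pixels"][120:360,60:300],(400,400),interpolation=2)[:278]]))
P=pose(t);S=pose(sc)
# blue body centroid bearings: board corner points in scene from first images
P0=pose(dict(np.load("scene0.npz")))
print("scene corners on z=.024:",[onz(P0,u,.024).round(3) for u in((237,194),(290,232),(169,337),(119,289))])
E
```

```text
21.075 [ 0.48396077 -0.36699457  0.29733787] [-0.06493912  0.95129277 -4.46201293] 0.061558563021689855 [-0.74610613  0.11262871  1.36563105  0.02074477  1.64664037  0.67006853]
[ 0.02628256  0.00387214 -0.99964705]
[ 1.66607842e-01 -4.46803852e-05  4.42748574e-03]
scene corners on z=.024: [array([ 0.43 , -0.061,  0.024]), array([ 0.609, -0.065,  0.024]), array([ 0.563, -0.428,  0.024]), array([ 0.396, -0.424,  0.024])]
```

View pics/c6.png

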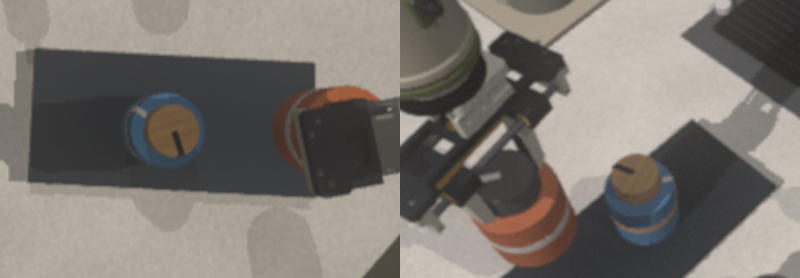

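Carried. The top view shows the board's left corners at about (291,218) and (286,295), its right corners at about (451,226) and (450,303), and jar_a's lid at about (370,265), unmoved. I'll triangulate the board height and then lower most of the way.

```bash
python3 - <<'E'
from h import *
P=pose(dict(np.load("top0.npz")));S=pose(dict(np.load("scene0.npz")))
for a,b in (((290.7,217.6),(290,232)),((288,294.7),(119,289)),((451.1,226.2),(169,337)),((287.2,294.7),(237,194)),((450,303),(119,289))):print(a,b,tri((P,a),(S,b)),onz(P,a,.024).round(3))
E
```

```text
(290.7, 217.6) (290, 232) (array([ 0.60172381, -0.06842385,  0.01978925]), [np.float64(7.5), np.float64(7.5)]) [ 0.595 -0.073  0.024]
(288, 294.7) (119, 289) (array([ 0.38177495, -0.24209646, -0.05753924]), [np.float64(179.9), np.float64(179.9)]) [ 0.417 -0.062  0.024]
(451.1, 226.2) (169, 337) (array([ 0.56898155, -0.43292022,  0.05203198]), [np.float64(5.6), np.float64(5.6)]) [ 0.567 -0.449  0.024]
(287.2, 294.7) (237, 194) (array([ 0.41942751, -0.05776259,  0.01085565]), [np.float64(4.6), np.float64(4.6)]) [ 0.417 -0.061  0.024]
(450, 303) (119, 289) (array([ 0.39477937, -0.42744308,  0.0301568 ]), [np.float64(5.4), np.float64(5.4)]) [ 0.39  -0.434  0.024]
```

Request:
{"name": "apply_moves", "arguments": {
  "series": [
    {"jaw": 1,"linear": [0.03,-0.003,0.0008],"roll": 0},
    {"jaw": 1,"linear": [0.07,-0.006,0.0018],"roll": 0},
    {"jaw": 1,"linear": [0.12,-0.01,0.003],"roll": 0},
    {"jaw": 1,"linear": [0.17,-0.01,0.0045],"roll": 0},
    {"jaw": 1,"linear": [0.22,-0.01,0.0058],"roll": 0},
    {"jaw": 1,"linear": [0.255,-0.01,0.0068],"roll": 0},
    {"jaw": 1,"linear": [0.275,-0.01,0.0073],"roll": 0},
    {"jaw": 1,"linear": [0.28,-0.01,0.0075],"roll": 0},
    {"jaw": 1,"linear": [0.28,-0.01,0.0075],"roll": 0},
    {"jaw": 1,"linear": [0.28,-0.01,0.0075],"roll": 0}
  ]
}}

```text
t: 22.42
tool_pos: [0.4836, -0.3619, 0.1306]
orientation: [2.17, 0.168, -2.11]
force: [0.9, 0.4, -4.4]
opening: 0.0612
```

Corner heights average about 28 mm with several mm of scatter, which is consistent with 24 mm. Last 12 mm slowly, watching the force.

Request:
{"name": "apply_moves", "arguments": {
  "series": [
    {"jaw": 1,"linear": [0.003,0,0],"roll": 0},
    {"jaw": 1,"linear": [0.006,0,0],"roll": 0},
    {"jaw": 1,"linear": [0.009,0,0],"roll": 0},
    {"jaw": 1,"linear": [0.012,0,0.0003],"roll": 0},
    {"jaw": 1,"linear": [0.015,0,0.0004],"roll": 0},
    {"jaw": 1,"linear": [0.017,0,0.0004],"roll": 0},
    {"jaw": 1,"linear": [0.017,0,0.0004],"roll": 0}
  ]
}}

```text
t: 23.3
tool_pos: [0.4836, -0.3619, 0.1202]
orientation: [2.17, 0.168, -2.11]
force: [-0.0, -0.4, -4.2]
opening: 0.0613
```

Request:
{"name": "apply_moves", "arguments": {
  "series": [
    {"jaw": 1,"linear": [0.001,0,0],"roll": 0},
    {"jaw": 1,"linear": [0.002,0,0],"roll": 0},
    {"jaw": 1,"linear": [0.003,0,0],"roll": 0},
    {"jaw": 1,"linear": [0.003,0,0],"roll": 0}
  ]
}}

```text
t: 23.8
tool_pos: [0.4838, -0.3619, 0.1189]
orientation: [2.17, 0.168, -2.11]
force: [-1.9, 1.2, 1.2]
opening: 0.0617
```

In contact: the force went from −4.2 to +1.2 N at the same height as the pick-up. Releasing and rising.

Request:
{"name": "apply_moves", "arguments": {
  "series": [
    {"jaw": 1,"linear": [0,0,0],"roll": 0},
    {"jaw": -0.5,"linear": [0,0,0],"roll": 0},
    {"jaw": -1,"linear": [0,0,0],"roll": 0},
    {"jaw": -1,"linear": [0,0,0],"roll": 0},
    {"jaw": -1,"linear": [0,0,0],"roll": 0},
    {"jaw": -1,"linear": [0,0,0],"roll": 0},
    {"jaw": -1,"linear": [-0.02,0,-0.0005],"roll": 0},
    {"jaw": -1,"linear": [-0.07,0,-0.0018],"roll": 0},
    {"jaw": -1,"linear": [-0.14,0,-0.0037],"roll": 0},
    {"jaw": -1,"linear": [-0.21,0,-0.0055],"roll": 0},
    {"jaw": -1,"linear": [-0.27,0,-0.007],"roll": 0},
    {"jaw": -1,"linear": [-0.27,0,-0.007],"roll": 0},
    {"jaw": -1,"linear": [-0.27,0,-0.007],"roll": 0}
  ]
}}

```text
t: 25.42
tool_pos: [0.4833, -0.3615, 0.2808]
orientation: [2.17, 0.168, -2.11]
force: [0.2, 0.5, -0.9]
opening: 0.093
```

```bash
python3 - <<'E'
from h import *
from plant import *
s=read_state();c=read_camera("wrist");np.savez("w3.npz",**c,orientation=s["orientation"],tool_pos=s["tool_pos"])
print(s["t"],s["tool_pos"],s["force"],s["opening"],proj(pose(c,s),[.484,-.362,.146]))
cv2.imwrite("pics/w3.png",c["pixels"])
E
```

```text
25.425 [ 0.48327198 -0.36154008  0.28084755] [ 0.19361559  0.46586615 -0.94563287] 0.09303710101581171 [275.08394907 211.42924924]
```

View pics/w3.png

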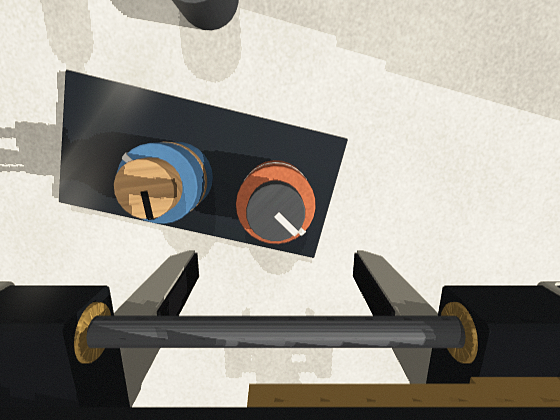

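The wrist view shows jar_b standing upright. Its lid line, (278,217) to (298,234), points at the body mark at (302,232). The board corners are at about (347,139), (313,257), (60,202) and (66,70). Checking margins in numbers.

```bash
python3 - <<'E'
from h import *
d=dict(np.load("w3.npz"));P=pose(d,d)
q=np.array([onz(P,u,.024)[:2] for u in((347,139),(313,257),(60,202),(66,70))],np.float32);print(q.round(3),[np.linalg.norm(q[i]-q[i-1]).round(3) for i in range(4)])
# lid & shoulder centre from masks
c=onz(P,(276,212),.146);s=onz(P,(276,203),.112);print(c,s)
print("edge margin mm",1e3*cv2.pointPolygonTest(q.reshape(-1,1,2),(float(c[0]),float(c[1])),True)-46)
a=onz(P,(148,189),.146);print("jar_a",a,"gap mm",1e3*np.linalg.norm((a-c)[:2])-92)
o=onz(P,(297,233),.146);i=onz(P,(278,217),.146);m=onz(P,(302,232.5),.112);b=lambda v:np.degrees(np.arctan2(v[1],v[0]));print("line",b(o-i),"mark",b(m-c),b(m-s))
from plant import *
t=read_camera("top")["pixels"];t0=np.load("top0.npz")["pixels"];g=cv2.absdiff(t,t0).max(2)
for n,(x0,x1,y0,y1) in dict(pot=(110,225,155,235),oil=(262,298,145,185),mug=(343,385,130,182),lid_a=(352,386,250,280)).items():print(n,(g[y0:y1,x0:x1]>40).mean().round(3))
E
```

```text
[[ 0.57  -0.447]
 [ 0.394 -0.434]
 [ 0.421 -0.061]
 [ 0.598 -0.072]] [np.float32(0.376), np.float32(0.176), np.float32(0.374), np.float32(0.177)]
[ 0.4835502  -0.36302458  0.146     ] [ 0.48575672 -0.36278777  0.112     ]
edge margin mm 31.471151431456278
jar_a [ 0.48703372 -0.23186509  0.146     ] gap mm 39.20574507005051
line -122.02212400004315 mark -128.26438449417654 -130.22439847308786
pot 0.0
oil 0.0
mug 0.0
lid_a 0.074
```

The line and mark disagree by 7°, but I read those pixels by eye off a short line. Measuring properly with masks.

```bash
python3 - <<'E'
from h import *
b=lambda v:np.degrees(np.arctan2(v[1],v[0]))
def run(f,x0,x1,y0,y1):
    d=dict(np.load(f));P=pose(d,d);im=d["pixels"].astype(int)
    w=((im.min(2)>150)&(im.max(2)-im.min(2)<40)).astype(np.uint8);k=np.zeros_like(w);k[y0:y1,x0:x1]=1;w*=k
    g=cv2.resize(w*255,None,fx=1,fy=1);n,l,st,ce=cv2.connectedComponentsWithStats(w,connectivity=4)
    for j in range(1,n):
        if st[j,4]>4:
            p=np.argwhere(l==j)[:,::-1].astype(np.float32);vx,vy,cx,cy=cv2.fitLine(p,cv2.DIST_L2,0,.01,.01).ravel()
            a0=onz(P,(cx,cy),.146);a1=onz(P,(cx+10*vx,cy+10*vy),.146);print(f,j,st[j],ce[j].round(1),"bearing",b(a1-a0).round(1))
    # lid circle: dark grey; orange mask circle
    hsv=cv2.cvtColor(d["pixels"],cv2.COLOR_BGR2HSV)
    o=((hsv[...,1]>110)&((hsv[...,0]<16))).astype(np.uint8)*k;c=max(cv2.findContours(o,0,1)[0],key=cv2.contourArea);
    inner=cv2.fillPoly(np.zeros_like(o),[cv2.convexHull(c)],1)
    print("orange bbox",cv2.boundingRect(c));return P,w
run("w3.npz",230,325,155,250);run("w2.npz",225,320,155,250)
a=np.load("w3.npz")["pixels"][150:255,225:330];cv2.imwrite("pics/w3c.png",cv2.resize(a,(630,630)[:2],interpolation=2)[:600])
E
```

```text
w3.npz 8 [274 212  32  24 233] [288.  224.6] bearing -119.4
w3.npz 9 [317 222   8  28 128] [321.6 239.5] bearing 3.1
w3.npz 10 [230 240  44  10 232] [244.8 246.1] bearing -88.0
orange bbox (236, 164, 80, 80)
w2.npz 15 [274 214  35  26 293] [289.6 228. ] bearing -103.6
orange bbox (232, 160, 88, 89)
```

View pics/w3c.png

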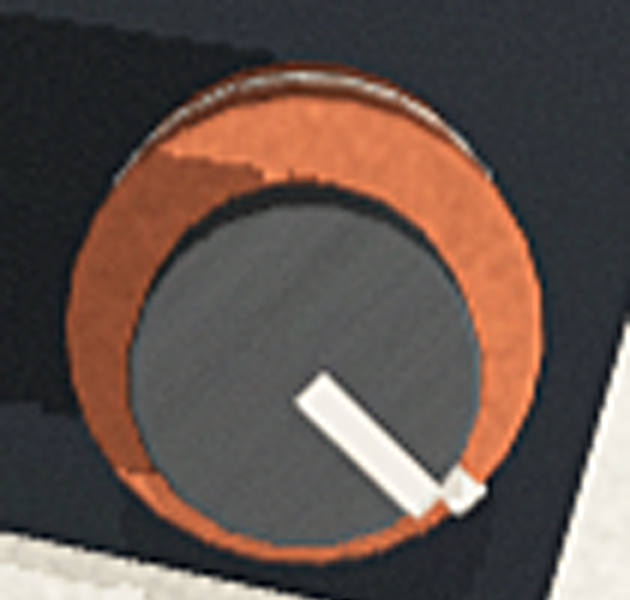

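The full-resolution crop has the line at image angle 45.5°, from (310,388) to (426,506). The mark about the shoulder centre is at 45.8°, so they are aligned within about 1° and the lid is tight. The 7° was a reading error. One last numeric check of jar_a, then hand in.

```bash
python3 - <<'E'
from h import *
from plant import *
for t in (np.load("top0.npz")["pixels"],read_camera("top")["pixels"]):
    h=cv2.cvtColor(t,cv2.COLOR_BGR2HSV)[240:300,335:400]
    o=(h[...,0]<25)&(h[...,1]>90)&(h[...,2]>70);b=(h[...,0]>95)&(h[...,0]<125)&(h[...,1]>110)
    k=(h[...,2]<60)&(cv2.morphologyEx(o.astype(np.uint8),cv2.MORPH_CLOSE,np.ones((9,9)))>0)
    for m in(o,b,k):
        p=np.argwhere(m)[:,::-1]+[335,240];print(p.mean(0).round(1),p.min(0),p.max(0),len(p),end=" | ")
    print()
s=read_state();print(s["t"],s["force"],s["opening"],close_job())
E
```

```text
[368.5 264.4] [354 251] [384 279] 664 | [367.7 249.6] [353 245] [386 281] 91 | [372.  271.8] [370 267] [374 277] 20 | 
[368.9 264.3] [354 251] [399 279] 662 | [367.5 250.1] [352 245] [386 283] 102 | [371.9 271.4] [370 266] [374 277] 21 | 
the job is handed in; nothing more can be done
25.575 [ 0.65584077 -0.08383269 -0.75002289] 0.09305186639172139 None
```

I screwed the terracotta canister's lid (jar_b) fully tight on the near hotplate, pressing at about 13–20 N while turning. Then I carried it over the blue canister to the free end of the slate board, set it down gently and handed the job in at 25.6 s.

**Last checks**
- **Lid:** the line and the body mark agree within about 1°. A further pressed turn on the hob only turned the canister with the lid, so it is at its stop. That extra turning rotated the canister and slid it up to about 10 mm on the hotplate before lifting.
- **Placement:** it stands upright, about 31 mm inside the nearest board edge and about 39 mm from the blue canister. It touched down with only about 5 N of force change. The gripper is open above it and touching nothing.
- **Other items:** the pot, oil bottle and mug show no change in the top view. The blue canister's lid and its black line are where they were at the start, within half a pixel.

**Checks that disagreed or went wrong**
- My first reading of the final lid angle was about 7° off. A full-resolution crop showed it was a pixel-reading error.
- Board-corner heights from two views scattered from 11 to 52 mm because I picked the corners by eye. I used the stated 24 mm, and touchdown at the same tool height as the pick-up agreed with it.
- The tool tilted about 1.6° while pressing, so I opened and re-gripped the canister standing flat before lifting. The first try at re-gripping did not actually open the jaws.

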